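# Rock a stuck locating block out of the mould clamp

### The arm

A 7-joint arm with a two-finger parallel gripper is mounted at the origin on the work surface. World frame = base frame: x ahead of the robot, y to its left, z up, the work surface at z = 0. Lengths are in m, angles in rad, forces in N, time in s.
With the tool pointing down it reaches from about 0.425 to 0.825 m from the base axis. Payload 3.6 kg.
Tool frame: the origin (TCP) lies on the centre line of the jaws, within the pads' length; the fingertips stand 22 mm ahead of it and the grasp point (between the pads) lies 3 mm ahead of it; z points along the fingers, x is the direction in which the jaws open and shut, and the axes are right-handed (so a half turn about z gives the same grasp; the last joint's range is limited). The gripper opens to 93 mm and grips with 3 to 60 N. Pads are 15 mm wide; open, the fingers measure 128 mm over their backs; the gripper's body (75 mm by 188 mm) begins 65 mm behind the grasp point.
Start: joints at [1.294, 0.615, -0.013, 1.423, 0.008, 1.103, -0.04], TCP at [0.161, -0.63, 0.241] pointing down, gripper open.
Joint ranges: [-3.12, 3.12], [-0.3, 2.06], [-1.34, 1.32], [0.26, 2.42], [-1.36, 4.5], [0.01, 1.98], [-2.84, 2.84]. Speed limits (rad/s): [2.79, 2.79, 3.14, 3.14, 3.14, 3.14, 3.14].

### API

Orientations are given as a rotation vector (axis times angle).
In Python, from cell import manip, eyes gives the robot as it stands.
- The arm moves only by the tool servo_tool, never from a script. Its argument "moves" is a list of rows, each a list of 7 numbers: the turn, a rotation vector about the tool's x, y, z in degrees, then the shift along the tool's x, y, z in mm, then the closure, from 0 (fully open) to 1 (shut). In form: [[wx, wy, wz, tx, ty, tz, fingers], ...]. A call has 1 to 5 rows; each row shifts and turns the commanded pose from where the row before left it, along the tool's axes as they then stand; what a row does not reach is not made up. A row lasts 1/10 s, in which the tool goes at most 50 mm and 8.59 degrees, less where a joint would pass 70% of its speed; a pose out of reach is approached as far as the arm can. A call is refused whole if a number of a shift passes 50 or a number of a turn 8.59, either way. A call with a gripper value outside its range is refused whole. The fingers move at their own pace and stop on an object; the grip force is fixed at half the most. Time passes only in rows, so rows that do not move let the fingers close. It gives the time, the measured TCP pose, the force and the opening at its end, in the units of the state.
- manip.state(): the state, without advancing time (a new reading comes with each control period).
- eyes.grab_frame(name): name is "scene" or "top" or "wrist"; returns the picture (384x512x3 uint8, red, green, blue); there is no depth.
- eyes.camera_params(name): a dict with "K" (3x3 intrinsics, pixels), "origin" and "attitude" of the camera in the world. Camera axes: x right, y up, looking along -z (the intrinsics and any distortion apply to the point x, -y, -z); pixel columns grow to the right and rows downward; lengths in m; the calibration is good to about 2 mm. A picture is of the moment at which its call begins: read the wrist's pose just before it. camera_params takes no time and is no camera call; for the wrist camera it gives the pose at the moment of the call.
- manip.sign_off(): hands the job in, once; it reports no verdict.
The state is a dict: "time": time; "joint_pos": joint angles; "joint_velocities": joint speeds; "joint_efforts": joint torques, N m; "eef_pos": TCP position; "tool_rot": TCP orientation; "force": force on the tool from outside, world axes, zero at the start; "torque": the same for the moment, N m; "width": finger opening in m.
Only numpy, scipy, OpenCV 4.12 (cv2) and the standard library are available. Lean on these libraries where they do the work, as an engineer would, in place of code of your own. Each camera call takes 0.05 s, during which the arm holds its last target.

### The job

Press the clamp's black-tipped sprung lever down until it clicks and stays down by itself. The upright aluminium locating block still sits tight in the slot between the two graphite mould halves: grip it, rock it side to side along the slot several times, clearly to both sides, easing it up as it loosens, and do not lift the clamp's bed, which is only held by its own weight (a straight pull lifts it). Finish while holding the block still and upright just clear above the slot, touching nothing but your gripper, with the lever still latched and the other things on the bench left where they are.

Things in the scene. Friction and masses are not known exactly. Their poses are not given: they have to be found in the camera images.
- fixture: Clamp: grey base plate 275 x 150 x 12 mm screwed to the bench, carrying an aluminium bed and two dark graphite halves (90 mm long, tops 60 mm above the bench). Origin on the bench below the middle of the slot; y along the slot, z up. The lever is on the -x side, its end about 160 mm from the slot; the two lever cheeks (100 mm high, 42 mm over both) stand 82 mm from the slot.
- slot_top (a point): Middle of the slot between the graphite halves, level with their tops, 60 mm above the bench; axes as the clamp's. Slot open at both ends (y); floor 28 mm above the bench; 16 mm wide (tight) up to 42 mm above the bench, 26 mm wide above that. The -x half is pushed against the block by springs: 45 N with the lever up, 18 N with it latched.
- lever (a joint): Release lever, hinged 82 mm to the -x side of the slot, 88 mm above the bench; rad. 0 = up, sprung; grows as its end is pressed down (takes up to about 10 N). Pressed past about 0.45 a sprung catch snaps over it; let go, it then stays down at about 0.41 (latched: above 0.38). Its hard stop is at 0.55.
- lever_pad (a point): Centre of the upper face of the lever's black end pad (30 x 36 mm), where to press. About 119 mm above the bench with the lever up, 83 mm when pressed to 0.47, 77 mm at its stop, 87 mm when latched; moves on an arc of 78 mm radius about the hinge.
- bed (a joint): How far the clamp's bed (with both halves, 1.2 kg in all) is lifted on its guide pins, m; 0 = down, held only by its weight of about 12 N. With the lever latched a straight pull on the block needs about 22 N and so lifts the bed; while the block is rocked it comes up with much less.
- block_center (a point): Centre (half-way up) of the upright aluminium block: 92 mm high, 16 mm thick (x), 0.13 kg; own y along the slot, z up. Upper part, 44 to 92 mm above the foot, is 44 mm long (y): grip it across that length. Tongue below is 26 mm long. It can lean along the slot by 0.2 rad.
- block_foot (a point): Middle of the block's underside, 46 mm below block_center. At the start it stands on the slot's floor with its lower 14 mm pinched: free once raised 14 mm, clear of the slot once raised 32 mm.
- cover: Loose graphite cover 50 x 60 x 22 mm with a groove, lying beside the clamp on its -y side; origin under its centre. Leave alone.
- spare: Spare aluminium block of the same make, lying flat on the bench on the clamp's -y side, 16 mm high; origin under its middle. Leave alone.
- screwdriver: Screwdriver with black handle lying on the clamp's +y side; origin under its middle. Leave alone.
- hinge_leaf: Small steel hinge leaf 35 x 70 mm, 8 mm high, lying behind the clamp (+x side); origin under its centre. Leave alone.
- drill: Cordless drill standing on its battery, 216 mm high, on the right (-y) of the bench; origin under the battery's centre. Leave alone.
- mould: Finished graphite mould standing upright, 70 x 75 x 143 mm, on the left (+y) of the bench; origin under its centre. Leave alone.

How it is judged:
On the way, in this order (a step that is already met when the one before it is completed fails the run):
1. the lever is pressed down to its detent while the block still stands in the slot (value of joint lever above 0.38 rad and z of block_foot in the frame of fixture below 0.042 m), for 0.3 s.
2. with the lever latched and the block still in the tight part of the slot, the block leans at least 3 degrees to one side along the slot (all of step 1 and angle between block_center's own y axis and vertical above 1.6228 rad).
3. then it leans at least 3 degrees to the other side, its foot still in the slot (value of joint lever above 0.38 rad and z of block_foot in the frame of fixture below 0.058 m and angle between block_center's own y axis and vertical below 1.5188 rad).
At the end, for the whole second after the job is handed in: The lever is latched (above 0.38 rad), the bed is down (under 3 mm), and the block is held by the fingers alone, still, upright within 0.2 rad, its foot 2 to 50 mm above the tops of the graphite halves and within 40 mm of the middle of the slot, touching no part of the clamp (value of joint lever above 0.38 rad and z of block_foot in the frame of slot_top between 0.002 and 0.05 m and horizontal distance between block_foot and slot_top below 0.04 m and angle between block_center's own z axis and vertical below 0.2 rad and contact force between the fingers and block above 1 N and contact force between block and fixture below 0.1 N and linear speed of block below 0.02 m/s and value of joint bed below 0.003 m); the arm keeps its last pose, push and grip.
It fails at once if the clamp's bed is lifted more than 5 mm (value of joint bed above 0.005 m).
It fails at once if another loose thing on the bench is moved more than 30 mm (distance of any of cover, spare, screwdriver, hinge_leaf, drill, mould from where it was at the start of the episode above 0.03 m).
It also fails if it takes over 54 s, if anything falls off the work surface, if the arm or the gripper's body presses on something with over 40 N, if the wrist force passes 120 N, or if a joint passes its speed limit or range.

## Working session

There is one attempt and no reset: what is moved stays moved. The work goes in short steps, Python scripts to look and compute and a tool call to move; the robot and the scene stay as the last step left them, time stands still between calls to the robot, and variables do not carry over. Pictures are saved under pics/ and viewed, and the job is handed in when it is done.

Besides the shell and the picture viewer there is one more tool, called after "Request:" as a command line: name --pt "numbers of a row" for each row, then --argument value for the rest. servo_tool: Moves the arm, as the interface text tells. Its arguments: {"type":"object","properties":{"moves":{"type":"array"}},"required":["moves"]}

```bash
ls; mkdir -p pics; python3 - <<'E'
from cell import manip, eyes
import cv2,numpy as np
s=manip.state();print(s)
for n in ("scene","top","wrist"):
    p=eyes.camera_params(n);print(n,p)
    im=eyes.grab_frame(n);cv2.imwrite(f"pics/{n}0.png",im[:,:,::-1])
E
```

```text
pics
{'time': 0.0, 'joint_pos': array([ 1.29348416,  0.61589693, -0.01262634,  1.42488736,  0.00806911,
        1.10338738, -0.04039913]), 'joint_velocities': array([-4.47149728e-04,  7.01362020e-04,  5.87822059e-05, -7.66647861e-04,
        1.09770605e-03, -3.56394891e-04, -1.69697331e-03]), 'joint_efforts': array([ 7.72997964e-05, -4.58928895e+01,  2.09487621e-01, -1.65738970e+01,
       -6.08854741e-02,  2.04163080e-02,  2.10133303e-04]), 'eef_pos': array([ 0.16116522, -0.62894803,  0.23949935]), 'tool_rot': array([-2.48068329,  1.92511678,  0.00314039]), 'force': array([ 0.16840646, -0.30159993, -0.01993108]), 'torque': array([-0.03990002,  0.05176126,  0.01711305]), 'width': 0.09276706775372015}
scene {'K': array([[375.21217948,   0.        , 247.88011497],
       [  0.        , 375.21217948, 190.84363463],
       [  0.        ,   0.        ,   1.        ]]), 'origin': array([ 1.09413891, -0.33862345,  0.99946963]), 'attitude': array([0.51926677, 0.28575616, 0.95574889])}
top {'K': array([[418.44284394,   0.        , 258.5277421 ],
       [  0.        , 418.44284394, 187.70182321],
       [  0.        ,   0.        ,   1.        ]]), 'origin': array([ 5.43037432e-01, -4.27145586e-05,  1.49935857e+00]), 'attitude': array([ 0.039709  , -0.05930775, -1.56913637])}
wrist {'K': array([[286.70338486,   0.        , 252.23719919],
       [  0.        , 286.70338486, 190.04052499],
       [  0.        ,   0.        ,   1.        ]]), 'origin': array([ 0.23406307, -0.60998331,  0.38464346]), 'attitude': array([-0.22848752,  0.18017517, -1.31113534])}
```

View pics/scene0.png

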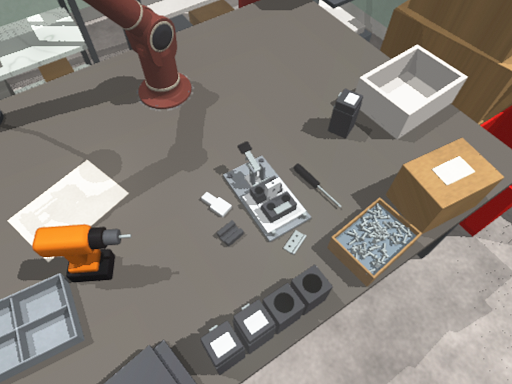

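View pics/top0.png

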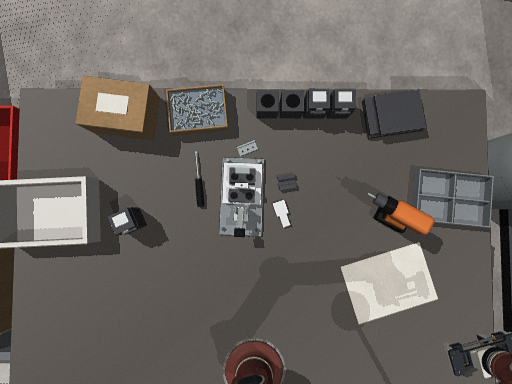

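```bash
python3 - <<'E'
import cv2
a=cv2.imread('pics/top0.png')[100:260,150:380];cv2.imwrite('pics/top0c.png',cv2.resize(a,None,fx=3.4,fy=3.4,interpolation=cv2.INTER_CUBIC))
a=cv2.imread('pics/scene0.png')[100:310,150:420];cv2.imwrite('pics/scene0c.png',cv2.resize(a,None,fx=2.8,fy=2.8,interpolation=cv2.INTER_CUBIC))
E
```

```text
(no output)
```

View crops.

View pics/top0c.png

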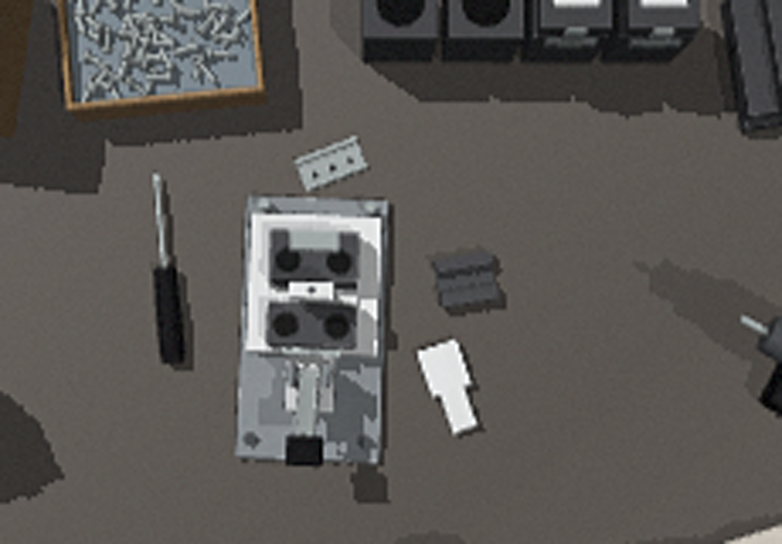

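View pics/scene0c.png

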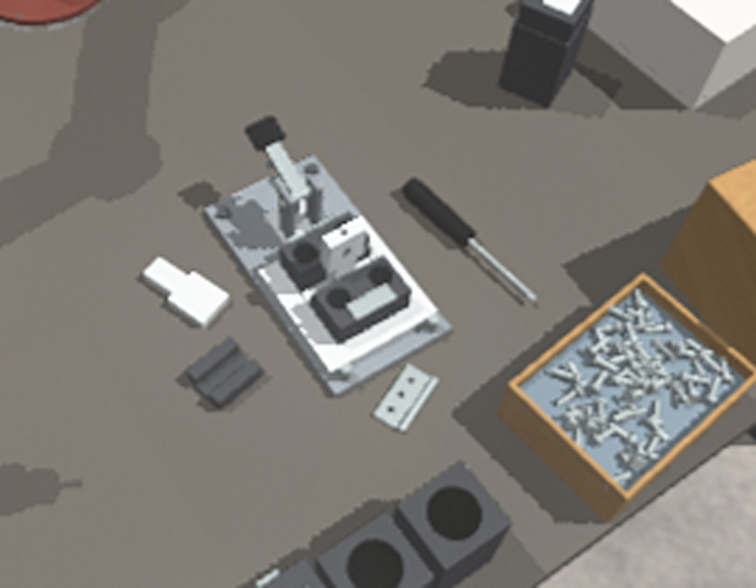

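```bash
cat > h.py <<'E'
from cell import manip, eyes
import cv2,numpy as np
from scipy.spatial.transform import Rotation as R
def ray(n,u,v,z,P=None):
    p=P or eyes.camera_params(n);K=p["K"]
    d=np.linalg.inv(K)@[u,v,1]; d=R.from_rotvec(p["attitude"]).as_matrix()@(d*[1,-1,-1])
    o=p["origin"]; return o+d*(z-o[2])/d[2]
def proj(n,X,P=None):
    p=P or eyes.camera_params(n)
    c=R.from_rotvec(p["attitude"]).as_matrix().T@(np.asarray(X)-p["origin"]);c=c*[1,-1,-1]
    q=p["K"]@c; return q[:2]/q[2]
def st():
    s=manip.state();M=R.from_rotvec(s["tool_rot"]).as_matrix()
    print("t %.2f"%s["time"],"p",s["eef_pos"].round(4),"F",s["force"].round(1),"w",round(s["width"],4),"q",s["joint_pos"].round(2));print("x",M[:,0].round(4),"z",M[:,2].round(4));return s,M
E
python3 - <<'E'
from h import *
st()
f=lambda u,v:(150+(u+.5)/3.4-.5,100+(v+.5)/3.4-.5)
for nm,u,v,z in [("block",312,289,.12),("pad",304,451,.119),("c1",248,197,.012),("c2",391,200,.012),("c3",382,463,.012),("c4",235,458,.012),("b1",289,290,.12),("b2",334,290,.12)]:
    print(nm,ray("top",*f(u,v),z).round(4))
g=lambda u,v:(150+(u+.5)/2.8-.5,100+(v+.5)/2.8-.5)
for nm,u,v,z in [("blocktop",345,233,.12),("pad",265,133,.119),("c_far",318,157,.012),("c",452,326,.012),("c",335,393,.012),("c",205,210,.012)]:
    print(nm,ray("scene",*g(u,v),z).round(4))
E
```

```text
t 0.15 p [ 0.1612 -0.6291  0.2397] F [ 0.5  0.2 -0.8] w 0.0931 q [ 1.29  0.62 -0.01  1.42  0.01  1.1  -0.04]
x [ 0.2482 -0.9687 -0.002 ] z [-5.0e-04  1.9e-03 -1.0e+00]
block [0.6402 0.0393 0.12  ]
pad [0.4835 0.0466 0.119 ]
c1 [0.7446 0.11   0.012 ]
c2 [ 0.7418 -0.0404  0.012 ]
c3 [ 0.4664 -0.031   0.012 ]
c4 [0.4716 0.1218 0.012 ]
b1 [0.6392 0.0616 0.12  ]
b2 [0.6392 0.0179 0.12  ]
blocktop [0.6388 0.0415 0.12  ]
pad [0.4852 0.0459 0.119 ]
c_far [0.4768 0.1249 0.012 ]
c [0.7438 0.1135 0.012 ]
c [ 0.7384 -0.0358  0.012 ]
c [ 0.4677 -0.0268  0.012 ]
```

View pics/wrist0.png

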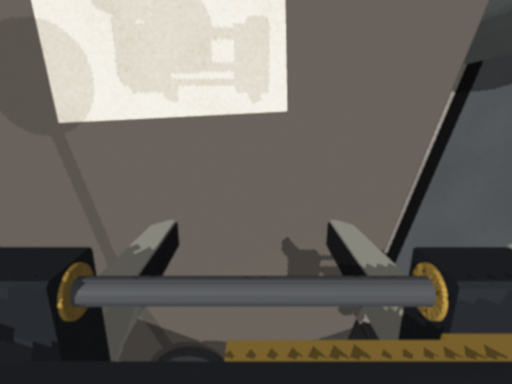

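Request:
servo_tool --pt "0 0 0 0 0 -45 0" --pt "0 0 8.3 0 0 -45 0.5" --pt "0 0 8.3 0 0 0 1"

```text
time: 0.45
eef_pos: [0.162, -0.6325, 0.3379]
tool_rot: [2.167, -2.266, 0.019]
force: [-0.1, -0.6, 0.9]
width: 0.081
```

Request:
servo_tool --pt "0 0 0 -38 -26 0 1" --pt "0 0 0 -38 -26 0 1" --pt "0 0 0 -38 -26 0 1" --pt "0 0 0 -38 -26 0 1" --pt "0 0 0 -38 -26 0 1"

```text
time: 0.95
eef_pos: [0.2994, -0.443, 0.3305]
tool_rot: [-2.178, 2.264, 0.001]
force: [1.3, -0.1, -0.2]
width: 0.0416
```

Request:
servo_tool --pt "0 0 0 -38 -26 0 1" --pt "0 0 0 -38 -26 0 1" --pt "0 0 0 -38 -26 0 1" --pt "0 0 0 -40 -10 0 1" --pt "0 0 0 -40 -10 0 1"

```text
time: 1.45
eef_pos: [0.4046, -0.2528, 0.3304]
tool_rot: [-2.179, 2.263, 0.001]
force: [0.4, 0.1, 0.1]
width: 0.0025
```

Request:
servo_tool --pt "0 0 0 -40 -10 0 1" --pt "0 0 0 -40 -10 0 1" --pt "0 0 0 -40 -10 0 1" --pt "0 0 0 -40 -10 0 1" --pt "0 0 0 0 0 0 1"

```text
time: 1.95
eef_pos: [0.4515, -0.0896, 0.3307]
tool_rot: [-2.189, 2.249, 0.003]
force: [-0.3, -0.4, -0.7]
width: 0.0007
```

```bash
python3 - <<'E'
from h import *
s,M=st()
print((M.T@(np.array([.4845,.0463,.16])-s["eef_pos"])*1000).round(1))
p=eyes.camera_params("wrist");print(p["origin"],p["attitude"])
for n in("wrist","scene","top"): cv2.imwrite(f"pics/{n}1.png",eyes.grab_frame(n)[:,:,::-1])
E
```

```text
t 1.95 p [ 0.4515 -0.0896  0.3307] F [-0.3 -0.4 -0.7] w 0.0007 q [ 0.28  0.23 -0.17  1.79  0.04  1.12 -1.49]
x [-0.0267 -0.9996 -0.0039] z [ 8.0e-04  3.9e-03 -1.0e+00]
[-136.   -29.2  171.3]
[ 0.52650882 -0.09119081  0.47578881] [-0.20637759  0.21833001 -1.58641646]
```

Request:
servo_tool --pt "0 0 0.6 -34 -7 20 1" --pt "0 0 0 -34 -7 30 1" --pt "0 0 0 -34 -7 30 1" --pt "0 0 0 -34 -8 10 1" --pt "0 0 0 0 0 0 1"

```text
time: 2.6
eef_pos: [0.4854, 0.0416, 0.2388]
tool_rot: [2.172, -2.269, -0.006]
force: [0.2, 0.1, -0.2]
width: 0.0007
```

```bash
python3 - <<'E'
from h import *
s,M=st()
print((M.T@(np.array([.4845,.0463,.16])-s["eef_pos"])*1000).round(1))
p=eyes.camera_params("wrist");print(p["origin"],p["attitude"])
for n in("wrist","scene","top"): cv2.imwrite(f"pics/{n}2.png",eyes.grab_frame(n)[:,:,::-1])
a=cv2.imread('pics/scene2.png')[100:310,150:420];cv2.imwrite('pics/scene2c.png',cv2.resize(a,None,fx=2.8,fy=2.8,interpolation=cv2.INTER_CUBIC))
E
```

```text
t 2.60 p [0.4854 0.0416 0.2388] F [ 0.2  0.1 -0.2] w 0.0007 q [ 0.03  0.37 -0.21  1.88  0.09  0.9  -1.85]
x [-0.0439 -0.999  -0.0024] z [-0.0032  0.0025 -1.    ]
[-4.5  0.8 78.9]
[0.56090217 0.0388543  0.38362059] [-0.20933857  0.22271434 -1.60330565]
```

View pics/wrist2.png

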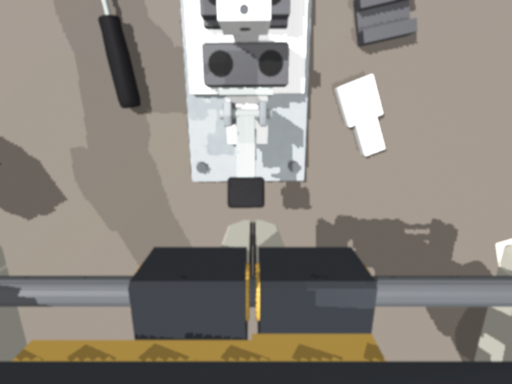

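View pics/scene2c.png

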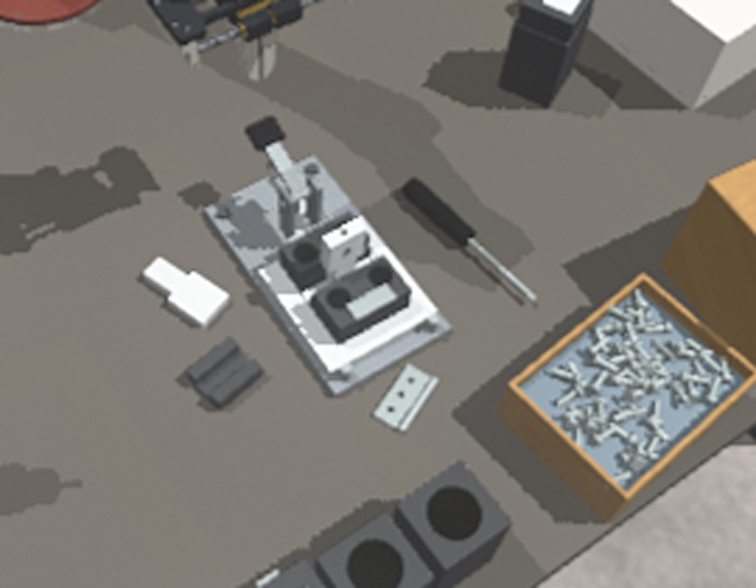

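```bash
python3 - <<'E'
from h import *
P=dict(K=eyes.camera_params("wrist")["K"],origin=np.array([0.56090217,0.0388543,0.38362059]),attitude=np.array([-0.20933857,0.22271434,-1.60330565]))
for n,u,v,z in [("pad",246,192,.117),("blk",245,9,.12),("plateL",193,181,.012),("plateR",304,181,.012),("halfL",205,44,.06),("halfR",287,44,.06)]: print(n,ray("wrist",u,v,z,P).round(4))
E
```

```text
pad [0.4844 0.0489 0.117 ]
blk [0.6397 0.0419 0.12  ]
plateL [0.4727 0.1228 0.012 ]
plateR [ 0.4663 -0.0252  0.012 ]
halfL [0.6278 0.0852 0.06  ]
halfR [0.624  0.0012 0.06  ]
```

Request:
servo_tool --pt "0 0 0 -3 1 30 1" --pt "0 0 0 -2 1 30 1" --pt "0 0 0 0 0 25 1" --pt "0 0 0 0 0 8 1" --pt "0 0 0 0 0 0 1"

```text
time: 3.25
eef_pos: [0.4836, 0.0412, 0.1474]
tool_rot: [2.161, -2.278, -0.0]
force: [0.0, -0.1, 0.1]
width: 0.0006
```

Request:
servo_tool --pt "0 0 0 0 0 8 1" --pt "0 0 0 0 1 8 1" --pt "0 0 0 0 1 8 1" --pt "0 0 0 0 1 8 1" --pt "0 0 0 0 0 0 1"

```text
time: 3.75
eef_pos: [0.4805, 0.0427, 0.1153]
tool_rot: [2.165, -2.275, 0.0]
force: [-1.3, -1.7, 4.6]
width: 0.0006
```

Request:
servo_tool --pt "0 0 0 -3 0 5 1" --pt "0 0 0 0 0 5 1" --pt "0 0 0 0 0 4 1" --pt "0 0 0 0 0 0 1" --pt "0 0 0 0 0 0 1"

```text
time: 4.25
eef_pos: [0.4811, 0.0444, 0.1021]
tool_rot: [2.163, -2.276, 0.003]
force: [-2.2, -3.5, 8.4]
width: 0.0004
```

```bash
python3 - <<'E'
from h import *
st()
E
```

```text
t 4.25 p [0.4811 0.0444 0.1021] F [-2.2 -3.5  8.4] w 0.0004 q [-0.03  0.57 -0.16  2.04  0.17  0.54 -1.93]
x [-0.0508 -0.9987  0.0024] z [ 4.0e-04 -2.4e-03 -1.0e+00]
```

Request:
servo_tool --pt "0 0 0 0 0 2 1" --pt "0 0 0 0 0 0 1" --pt "0 0 0 0 0 0 1"

```text
time: 4.55
eef_pos: [0.4813, 0.0444, 0.1009]
tool_rot: [2.163, -2.277, 0.004]
force: [-3.7, -3.8, 12.6]
width: 0.0006
```

Request:
servo_tool --pt "0 0 0 0 0 -5 1" --pt "0 0 0 0 0 -10 1" --pt "0 0 0 0 0 -25 1" --pt "0 0 0 0 0 -40 1" --pt "0 0 0 0 0 -40 1"

```text
time: 5.05
eef_pos: [0.4809, 0.0467, 0.2204]
tool_rot: [-2.166, 2.275, 0.001]
force: [0.4, 0.9, -1.0]
width: 0.0007
```

```bash
python3 - <<'E'
from h import *
st()
for n in("wrist","scene"): cv2.imwrite(f"pics/{n}3.png",eyes.grab_frame(n)[:,:,::-1])
a=cv2.imread('pics/scene3.png')[100:310,150:420];cv2.imwrite('pics/scene3c.png',cv2.resize(a,None,fx=2.8,fy=2.8,interpolation=cv2.INTER_CUBIC))
E
```

```text
t 5.05 p [0.4809 0.0467 0.2204] F [ 0.4  0.9 -1. ] w 0.0007 q [ 0.01  0.39 -0.21  1.91  0.11  0.85 -1.87]
x [-4.880e-02 -9.988e-01 -6.000e-04] z [-4.e-04  6.e-04 -1.e+00]
```

View pics/scene3c.png

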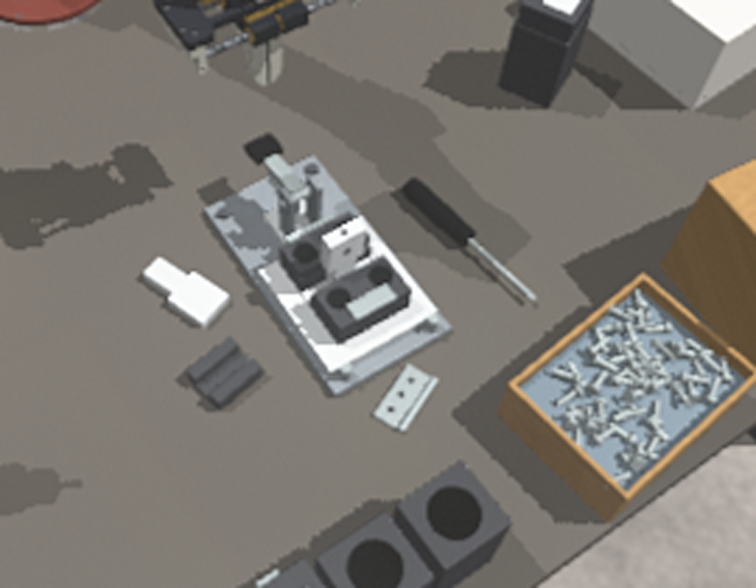

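View pics/wrist3.png

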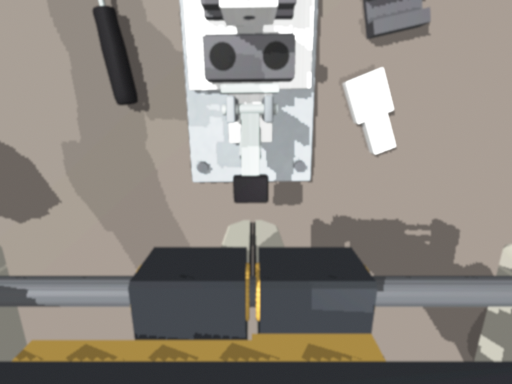

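```bash
python3 - <<'E'
from h import *
for z,d in[(.119,.1536),(.087,.160),(.083,.160)]:
    X=[.6397-d*np.cos(.04),.0412+d*np.sin(.04),z];q=proj("scene",X); print(z,((q+.5-[150,100])*2.8-.5).round(1))
s,M=st()
print((M.T@(np.array([.6397,.0412,.24])-s["eef_pos"])*1000).round(1))
E
```

```text
0.119 [266.6 133.1]
0.087 [264.  147.7]
0.083 [264.1 149.9]
t 5.15 p [0.4848 0.0474 0.2245] F [-0.2 -0.2  0. ] w 0.0003 q [ 0.01  0.39 -0.21  1.91  0.11  0.84 -1.88]
x [-0.049  -0.9988 -0.0028] z [ 0.0129  0.0021 -0.9999]
[  -1.5 -155.2  -13.5]
```

Request:
servo_tool --pt "0 0 -0.4 0 -39 0 0" --pt "0 0 0 0 -39 0 0" --pt "0 0 0 0 -39 0 0" --pt "0 0 0 0 -38 0 0" --pt "0 0 0 0 0 0 0"

```text
time: 5.65
eef_pos: [0.6396, 0.0389, 0.2172]
tool_rot: [-2.171, 2.268, -0.002]
force: [-0.9, -0.2, 0.3]
width: 0.0351
```

Request:
servo_tool --pt "0 0 0 0 0 0 0" --pt "0 0 0 0 0 0 0"

```text
time: 5.85
eef_pos: [0.6345, 0.0399, 0.219]
tool_rot: [2.174, -2.266, -0.002]
force: [-0.9, 0.1, 0.4]
width: 0.0521
```

```bash
python3 - <<'E'
from h import *
s,M=st()
print((M.T@(np.array([.6397,.0412,.103])-s["eef_pos"])*1000).round(1))
P=eyes.camera_params("wrist")
for n in("wrist","scene","top"): cv2.imwrite(f"pics/{n}4.png",eyes.grab_frame(n)[:,:,::-1])
print(P)
s,M=st()
E
```

```text
t 5.85 p [0.6345 0.0399 0.219 ] F [-0.9  0.1  0.4] w 0.0521 q [ 0.01  0.62 -0.19  1.49  0.13  1.05 -1.82]
x [-4.160e-02 -9.991e-01 -1.000e-04] z [-2.e-03  2.e-04 -1.e+00]
[ -1.5  -5.3 115.9]
{'K': array([[286.70338486,   0.        , 252.23719919],
       [  0.        , 286.70338486, 190.04052499],
       [  0.        ,   0.        ,   1.        ]]), 'origin': array([0.70992304, 0.03766616, 0.36381913]), 'attitude': array([-0.2103259 ,  0.21961995, -1.60143072])}
t 6.00 p [0.6349 0.0397 0.22  ] F [ 0.   0.4 -0.3] w 0.0638 q [ 0.01  0.62 -0.19  1.49  0.13  1.05 -1.82]
x [-0.0417 -0.9991 -0.    ] z [-2.e-04  0.e+00 -1.e+00]
```

View pics/wrist4.png

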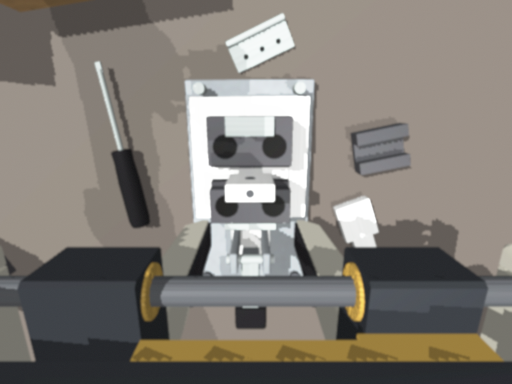

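```bash
python3 - <<'E'
from h import *
a=cv2.imread('pics/wrist4.png')[100:230,170:330];cv2.imwrite('pics/w4c.png',cv2.resize(a,None,fx=4.5,fy=4.5,interpolation=cv2.INTER_CUBIC))
P=eyes.camera_params("wrist");P["origin"]=np.array([0.70992304,0.03766616,0.36381913]);P["attitude"]=np.array([-0.2103259,0.21961995,-1.60143072])
for u,v in [(225,191),(275,191),(250,191)]: print(ray("wrist",u,v,.12,P).round(4))
E
```

```text
[0.642  0.0646 0.12  ]
[0.6402 0.0205 0.12  ]
[0.6411 0.0426 0.12  ]
```

View pics/w4c.png

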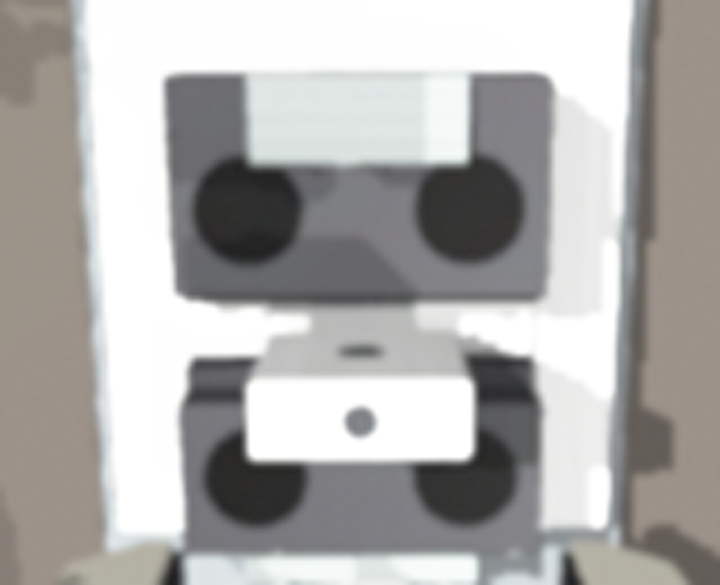

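Request:
servo_tool --pt "0 0 0 -2 -5 30 0" --pt "0 0 0 0 0 10 0" --pt "0 0 0 0 0 30 0" --pt "0 0 0 0 0 30 0" --pt "0 0 0 0 0 0 0"

```text
time: 6.5
eef_pos: [0.6372, 0.0407, 0.1158]
tool_rot: [2.169, -2.262, -0.009]
force: [-0.0, 0.8, -0.4]
width: 0.0926
```

```bash
python3 - <<'E'
from h import *
s,M=st()
print((M.T@(np.array([.6400,.0418,.103])-s["eef_pos"])*1000).round(1))
cv2.imwrite("pics/wrist5.png",eyes.grab_frame("wrist")[:,:,::-1])
s,M=st()
E
```

```text
t 6.50 p [0.6372 0.0407 0.1158] F [-0.   0.8 -0.4] w 0.0926 q [ 0.    0.74 -0.17  1.58  0.15  0.85 -1.84]
x [-0.042  -0.9991  0.0016] z [-0.0099 -0.0012 -1.    ]
[-1.3 -2.9 12.8]
t 6.55 p [0.6391 0.041  0.1183] F [ 1.4 -0.   0.6] w 0.0928 q [ 0.    0.74 -0.17  1.58  0.15  0.85 -1.84]
x [-4.220e-02 -9.991e-01  8.000e-04] z [-4.9e-03 -6.0e-04 -1.0e+00]
```

View pics/wrist5.png

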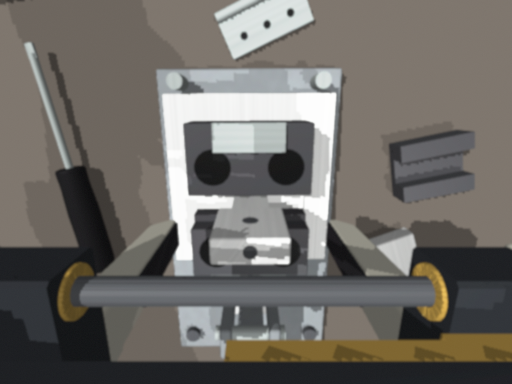

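Request:
servo_tool --pt "0 0 0 -1 -1 14 0" --pt "0 0 0 0 0 0 0" --pt "0 0 0 0 0 0 0.3"

```text
time: 6.85
eef_pos: [0.6424, 0.0423, 0.1065]
tool_rot: [-2.173, 2.267, -0.001]
force: [-0.5, -0.3, 0.1]
width: 0.0885
```

```bash
python3 - <<'E'
from h import *
st()
E
```

```text
t 6.85 p [0.6424 0.0423 0.1065] F [-0.5 -0.3  0.1] w 0.0885 q [-0.    0.75 -0.17  1.58  0.16  0.82 -1.85]
x [-4.230e-02 -9.991e-01 -2.000e-04] z [ 1.2e-03  1.0e-04 -1.0e+00]
```

Request:
servo_tool --pt "0 0 0 0 1 2 0.4" --pt "0 0 0 0 0 0 0.46" --pt "0 0 0 0 0 0 0.5" --pt "0 0 0 0 0 0 0.55" --pt "0 0 0 0 0 0 1"

```text
time: 7.35
eef_pos: [0.6411, 0.0422, 0.1038]
tool_rot: [-2.174, 2.268, -0.0]
force: [-0.1, 0.2, -0.0]
width: 0.0497
```

Request:
servo_tool --pt "0 0 0 0 0 0 1" --pt "0 0 0 0 0 0 1" --pt "0 0 0 0 0 0 1"

```text
time: 7.65
eef_pos: [0.641, 0.0421, 0.1038]
tool_rot: [2.174, -2.268, 0.0]
force: [-0.4, -0.1, 0.3]
width: 0.0439
```

```bash
python3 - <<'E'
from h import *
st()
E
```

```text
t 7.65 p [0.641  0.0421 0.1038] F [-0.4 -0.1  0.3] w 0.0439 q [-0.    0.75 -0.17  1.59  0.16  0.81 -1.85]
x [-4.230e-02 -9.991e-01  2.000e-04] z [ 1.e-04 -2.e-04 -1.e+00]
```

Request:
servo_tool --pt "0 1 0 -1.2 0 -0.3 1" --pt "0 1.5 0 -1.8 0 -0.4 1" --pt "0 1.5 0 -1.8 0 -0.4 1"

```text
time: 7.95
eef_pos: [0.6412, 0.0473, 0.1043]
tool_rot: [2.138, -2.23, 0.077]
force: [1.1, 0.5, -2.7]
width: 0.0436
```

```bash
cat >> h.py <<'E'
def lean():
    s,M=st(); print("lean deg(+y pos) %.2f tilt x %.2f"%(np.degrees(np.arctan2(-M[1,2],-M[2,2])),np.degrees(np.arctan2(-M[0,2],-M[2,2]))),"T",s["torque"].round(2))
E
python3 -c "
from h import *
lean()"
```

```text
t 7.95 p [0.6412 0.0473 0.1043] F [ 1.1  0.5 -2.7] w 0.0436 q [-0.07  0.76 -0.12  1.58  0.2   0.84 -1.91]
x [-0.042  -0.9965  0.0718] z [-0.0029 -0.0718 -0.9974]
lean deg(+y pos) 4.12 tilt x 0.17 T [ 0.39 -0.24  0.08]
```

Request:
servo_tool --pt "0 1.5 0 -1.8 0 -0.3 1" --pt "0 0 0 0 0 0 1" --pt "0 0 0 0 0 0 1"

```text
time: 8.25
eef_pos: [0.6412, 0.0493, 0.1046]
tool_rot: [2.125, -2.216, 0.102]
force: [1.1, -0.1, -3.4]
width: 0.0437
```

```bash

python3 -c "
from h import *
lean()
a=eyes.grab_frame('scene')[:,:,::-1][170:240,210:310];cv2.imwrite('pics/s6.png',cv2.resize(a,None,fx=7,fy=7,interpolation=cv2.INTER_CUBIC))
cv2.imwrite('pics/w6.png',eyes.grab_frame('wrist')[:,:,::-1])
lean()"
```

```text
t 8.25 p [0.6412 0.0493 0.1046] F [ 1.1 -0.1 -3.4] w 0.0437 q [-0.1   0.76 -0.1   1.57  0.22  0.85 -1.93]
x [-0.0415 -0.9945  0.0961] z [-0.004  -0.096  -0.9954]
lean deg(+y pos) 5.51 tilt x 0.23 T [ 0.15 -0.29  0.1 ]
t 8.35 p [0.6413 0.0492 0.1046] F [ 2.3  0.3 -3.6] w 0.0436 q [-0.1   0.76 -0.1   1.57  0.22  0.85 -1.93]
x [-0.0421 -0.9946  0.0952] z [-0.004  -0.0951 -0.9955]
lean deg(+y pos) 5.46 tilt x 0.23 T [ 0.24 -0.41  0.06]
```

View pics/s6.png

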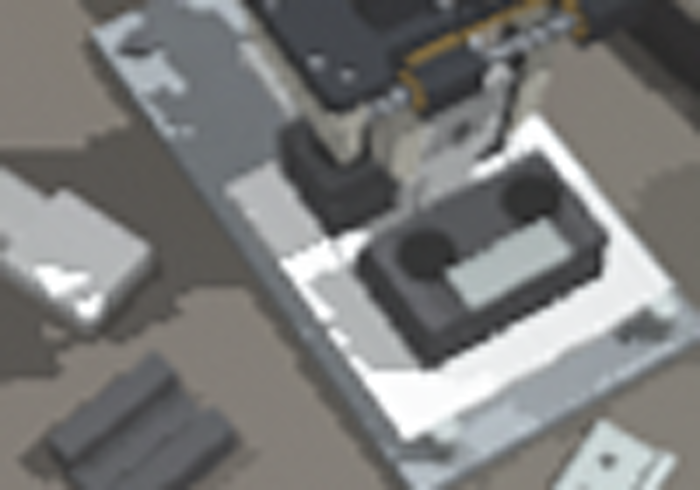

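View pics/w6.png

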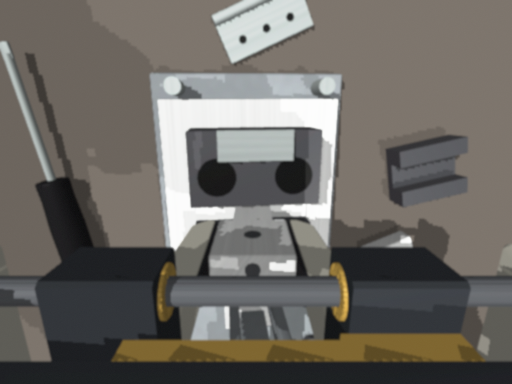

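Request:
servo_tool --pt "0 -2 0 2.4 0 0 1" --pt "0 -2 0 2.4 0 0 1" --pt "0 -2 0 2.4 0 0 1" --pt "0 -2 0 2.4 0 0 1" --pt "0 -2 0 2.4 0 0 1"

```text
time: 8.85
eef_pos: [0.6407, 0.0374, 0.1052]
tool_rot: [-2.132, 2.225, 0.087]
force: [0.9, 1.3, -4.2]
width: 0.044
```

```bash

python3 -c "
from h import *
lean()"
```

```text
t 8.85 p [0.6407 0.0374 0.1052] F [ 0.9  1.3 -4.2] w 0.044 q [ 0.08  0.75 -0.23  1.59  0.11  0.8  -1.78]
x [-0.0422 -0.9958 -0.0812] z [ 0.0036  0.0812 -0.9967]
lean deg(+y pos) -4.66 tilt x -0.21 T [ 0.11 -0.33  0.01]
```

Request:
servo_tool --pt "0 -1.5 0 1.8 0 -0.2 1" --pt "0 2 0 -2.4 0 -0.4 1" --pt "0 2 0 -2.4 0 -0.4 1" --pt "0 2 0 -2.4 0 -0.4 1"

```text
time: 9.25
eef_pos: [0.6408, 0.0412, 0.1061]
tool_rot: [2.172, -2.268, 0.001]
force: [2.1, -0.3, -8.1]
width: 0.0441
```

Request:
servo_tool --pt "0 2 0 -2.4 0 -0.4 1" --pt "0 2 0 -2.4 0 -0.4 1" --pt "0 1.5 0 -1.8 0 -0.3 1"

```text
time: 9.55
eef_pos: [0.6411, 0.0479, 0.1067]
tool_rot: [2.123, -2.216, 0.104]
force: [2.0, -1.9, -11.3]
width: 0.0439
```

```bash

python3 -c "
from h import *
lean()"
```

```text
t 9.55 p [0.6411 0.0479 0.1067] F [  2.   -1.9 -11.3] w 0.0439 q [-0.1   0.75 -0.1   1.57  0.22  0.85 -1.93]
x [-0.0426 -0.9943  0.0981] z [-0.0049 -0.098  -0.9952]
lean deg(+y pos) 5.63 tilt x 0.28 T [ 0.14 -0.86  0.11]
```

Request:
servo_tool --pt "0 -2 0 2.4 0 0 1" --pt "0 -2 0 2.4 0 0 1"

```text
time: 9.75
eef_pos: [0.6408, 0.0445, 0.1075]
tool_rot: [2.162, -2.253, 0.026]
force: [2.2, 0.5, -8.1]
width: 0.044
```

Request:
servo_tool --pt "0 -2 0 2.4 0 0 1" --pt "0 -2 0 2.4 0 0 1"

```text
time: 9.95
eef_pos: [0.6407, 0.0396, 0.1079]
tool_rot: [-2.152, 2.244, 0.05]
force: [1.3, 1.6, -6.8]
width: 0.0437
```

Request:
servo_tool --pt "0 -2 0 2.4 0 0 1" --pt "0 -1.5 0 1.8 0 0 1"

```text
time: 10.15
eef_pos: [0.6405, 0.0352, 0.1079]
tool_rot: [-2.119, 2.211, 0.114]
force: [1.1, 1.7, -6.1]
width: 0.0438
```

```bash

python3 -c "
from h import *
lean()
cv2.imwrite('pics/w7.png',eyes.grab_frame('wrist')[:,:,::-1])"
```

```text
t 10.15 p [0.6405 0.0352 0.1079] F [ 1.1  1.7 -6.1] w 0.0438 q [ 0.1   0.75 -0.25  1.59  0.09  0.8  -1.75]
x [-0.0421 -0.9934 -0.1066] z [ 0.004   0.1065 -0.9943]
lean deg(+y pos) -6.11 tilt x -0.23 T [-0.01 -0.36  0.06]
```

View pics/w7.png

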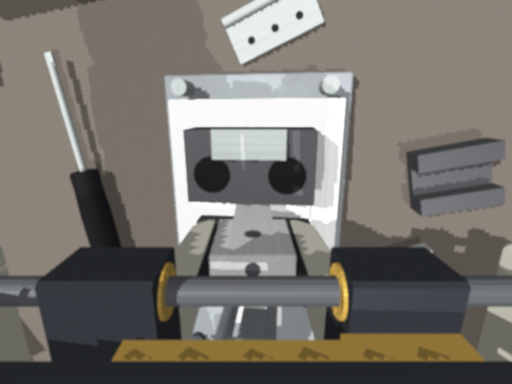

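Request:
servo_tool --pt "0 3 0 -3.6 0 -0.2 1" --pt "0 3 0 -3.6 0 -0.2 1" --pt "0 3 0 -3.6 0 -0.2 1" --pt "0 3 0 -3.6 0 -0.2 1"

```text
time: 10.6
eef_pos: [0.6409, 0.0487, 0.109]
tool_rot: [2.117, -2.21, 0.114]
force: [0.8, -0.4, -7.4]
width: 0.0439
```

Request:
servo_tool --pt "0 -3 0 3.6 0 -0.2 1" --pt "0 -3 0 3.6 0 -0.2 1" --pt "0 -3 0 3.6 0 -0.2 1" --pt "0 -3 0 3.6 0 -0.2 1"

```text
time: 11.0
eef_pos: [0.6402, 0.0374, 0.1102]
tool_rot: [-2.121, 2.208, 0.117]
force: [1.5, 3.6, -9.0]
width: 0.0439
```

```bash

python3 -c "
from h import *
lean()"
```

```text
t 11.00 p [0.6402 0.0374 0.1102] F [ 1.5  3.6 -9. ] w 0.0439 q [ 0.1   0.75 -0.25  1.59  0.08  0.8  -1.75]
x [-0.0401 -0.9933 -0.1088] z [ 0.0035  0.1088 -0.9941]
lean deg(+y pos) -6.25 tilt x -0.20 T [ 0.55 -0.39  0.06]
```

Request:
servo_tool --pt "0 3 0 -3.6 0 0 1" --pt "0 3 0 -3.6 0 -0.2 1" --pt "0 3 0 -3.6 0 -0.2 1" --pt "0 3 0 -3.6 0 -0.2 1"

```text
time: 11.4
eef_pos: [0.6405, 0.0478, 0.111]
tool_rot: [2.115, -2.21, 0.114]
force: [1.4, -1.3, -7.5]
width: 0.0439
```

Request:
servo_tool --pt "0 -3 0 3.6 0 0 1" --pt "0 -3 0 3.6 0 -0.2 1" --pt "0 -3 0 3.6 0 -0.2 1" --pt "0 -3 0 3.6 0 -0.2 1"

```text
time: 11.8
eef_pos: [0.6399, 0.0368, 0.1121]
tool_rot: [-2.121, 2.209, 0.117]
force: [1.4, 2.7, -8.0]
width: 0.0439
```

```bash

python3 -c "
from h import *
lean()"
```

```text
t 11.80 p [0.6399 0.0368 0.1121] F [ 1.4  2.7 -8. ] w 0.0439 q [ 0.1   0.75 -0.25  1.59  0.08  0.81 -1.75]
x [-0.0403 -0.9933 -0.108 ] z [ 0.0029  0.108  -0.9941]
lean deg(+y pos) -6.20 tilt x -0.17 T [ 0.37 -0.33  0.07]
```

Request:
servo_tool --pt "0 3 0 -3.6 0 -0.1 1" --pt "0 3 0 -3.6 0 -0.2 1" --pt "0 3 0 -3.6 0 -0.2 1" --pt "0 3 0 -3.6 0 -0.2 1"

```text
time: 12.2
eef_pos: [0.6403, 0.0476, 0.113]
tool_rot: [2.115, -2.21, 0.114]
force: [0.7, -2.4, -7.8]
width: 0.0436
```

Request:
servo_tool --pt "0 -3 0 3.6 0 -0.1 1" --pt "0 -3 0 3.6 0 -0.2 1" --pt "0 -3 0 3.6 0 -0.2 1" --pt "0 -3 0 3.6 0 -0.2 1"

```text
time: 12.6
eef_pos: [0.6397, 0.0365, 0.1141]
tool_rot: [-2.121, 2.21, 0.117]
force: [1.4, 3.0, -8.5]
width: 0.0439
```

Request:
servo_tool --pt "0 3 0 -3.6 0 -0.1 1" --pt "0 3 0 -3.6 0 -0.2 1" --pt "0 3 0 -3.6 0 -0.2 1" --pt "0 3 0 -3.6 0 -0.2 1"

```text
time: 13.0
eef_pos: [0.6401, 0.0476, 0.115]
tool_rot: [2.115, -2.209, 0.113]
force: [0.7, -2.2, -7.6]
width: 0.044
```

Request:
servo_tool --pt "0 -3 0 3.6 0 -0.1 1" --pt "0 -3 0 3.6 0 -0.2 1" --pt "0 -3 0 3.6 0 -0.2 1" --pt "0 -3 0 3.6 0 -0.2 1"

```text
time: 13.4
eef_pos: [0.6395, 0.0364, 0.1161]
tool_rot: [-2.121, 2.21, 0.117]
force: [0.6, 1.8, -8.8]
width: 0.044
```

```bash

python3 -c "
from h import *
lean()
a=eyes.grab_frame('scene')[:,:,::-1][130:240,210:310];cv2.imwrite('pics/s8.png',cv2.resize(a,None,fx=5.4,fy=5.4,interpolation=cv2.INTER_CUBIC))
"
```

```text
t 13.40 p [0.6395 0.0364 0.1161] F [ 0.6  1.8 -8.8] w 0.044 q [ 0.1   0.74 -0.24  1.59  0.08  0.82 -1.74]
x [-0.0407 -0.9934 -0.1074] z [ 0.0019  0.1074 -0.9942]
lean deg(+y pos) -6.17 tilt x -0.11 T [ 0.26 -0.19  0.  ]
```

View pics/s8.png

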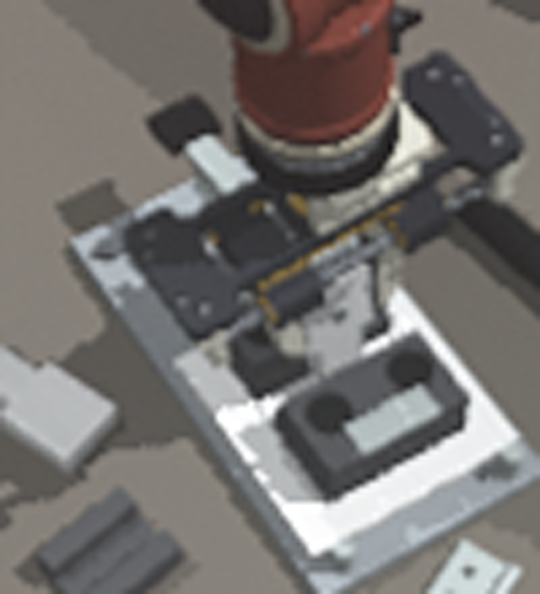

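Request:
servo_tool --pt "0 3 0 -3.6 0 -0.1 1" --pt "0 3 0 -3.6 0 -0.2 1" --pt "0 3 0 -3.6 0 -0.2 1" --pt "0 3 0 -3.6 0 -0.2 1"

```text
time: 13.85
eef_pos: [0.6401, 0.0494, 0.1172]
tool_rot: [2.117, -2.209, 0.111]
force: [1.1, 0.0, -8.2]
width: 0.0438
```

Request:
servo_tool --pt "0 -3 0 3.6 0 -0.1 1" --pt "0 -3 0 3.6 0 -0.2 1" --pt "0 -3 0 3.6 0 -0.2 1" --pt "0 -3 0 3.6 0 -0.2 1"

```text
time: 14.25
eef_pos: [0.6395, 0.0372, 0.1184]
tool_rot: [-2.122, 2.209, 0.118]
force: [1.1, 3.5, -8.6]
width: 0.0441
```

Request:
servo_tool --pt "0 3 0 -3.6 0 -0.1 1" --pt "0 3 0 -3.6 0 -0.2 1" --pt "0 3 0 -3.6 0 -0.2 1" --pt "0 3 0 -3.6 0 -0.2 1"

```text
time: 14.65
eef_pos: [0.6399, 0.0475, 0.1192]
tool_rot: [2.114, -2.209, 0.114]
force: [0.6, -1.2, -8.0]
width: 0.0441
```

```bash

python3 -c "
from h import *
lean()
"
```

```text
t 14.65 p [0.6399 0.0475 0.1192] F [ 0.6 -1.2 -8. ] w 0.0441 q [-0.11  0.74 -0.09  1.56  0.22  0.88 -1.93]
x [-0.0432 -0.9929  0.1104] z [-0.008  -0.1102 -0.9939]
lean deg(+y pos) 6.33 tilt x 0.46 T [-0.   -0.1   0.06]
```

```bash
cat > bed.py <<'E'
from h import *
import sys
a=cv2.imread('pics/scene3.png');b=np.ascontiguousarray(eyes.grab_frame('scene')[:,:,::-1]);cv2.imwrite(sys.argv[1],b)
ga=cv2.cvtColor(a,cv2.COLOR_BGR2GRAY).astype(np.float32);gb=cv2.cvtColor(b,cv2.COLOR_BGR2GRAY).astype(np.float32)
def ecc(r):
    y0,y1,x0,x1=r;W=np.eye(2,3,dtype=np.float32)
    cc,W=cv2.findTransformECC(ga[y0:y1,x0:x1],gb[y0:y1,x0:x1],W,cv2.MOTION_TRANSLATION,(3,100,1e-6),None,3);return W[:,2].round(3),round(cc,3)
print("front half",ecc((196,222,262,298)))
print("leaf",ecc((229,255,282,308)))
print("pred px per 3mm",proj("scene",[.68,.04,.06]),proj("scene",[.68,.04,.063]))
E
python3 bed.py pics/s9.png; python3 -c "
from h import *
a=cv2.imread('pics/s9.png')[130:240,210:310];cv2.imwrite('pics/s9c.png',cv2.resize(a,None,fx=5.4,fy=5.4,interpolation=cv2.INTER_CUBIC))
cv2.imwrite('pics/w9.png',eyes.grab_frame('wrist')[:,:,::-1])"
```

```text
front half (array([ 0.012, -0.064], dtype=float32), 0.991)
leaf (array([0.012, 0.041], dtype=float32), 0.998)
pred px per 3mm [279.69527459 204.43781155] [279.76284063 203.91102272]
```

View pics/s9c.png

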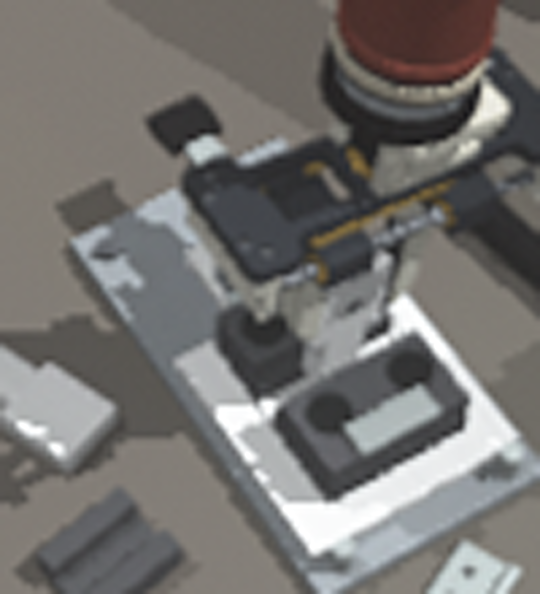

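View pics/w9.png

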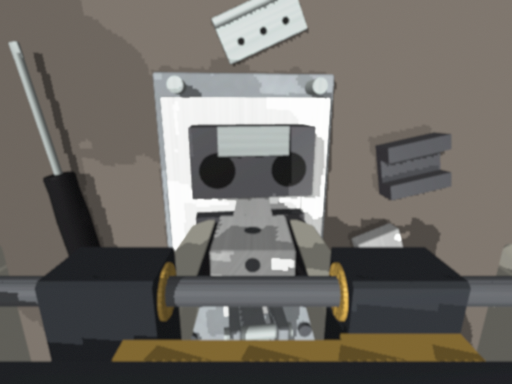

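```bash
python3 -c "
from h import *
lean()
s,M=st();P=eyes.camera_params('wrist')
for k in range(-2,12,2): print(k,proj('wrist',s['eef_pos']+M@[0,0.001,(-16+k)/1000],P).round(1))
for i in ('5','6','7','9'):
    f={'5':'wrist5','6':'w6','7':'w7','9':'w9'}[i]
    g=cv2.imread(f'pics/{f}.png',0)[200:285,252].astype(int); print(i,g.tolist())
"
```

```text
t 14.75 p [0.64   0.0501 0.1192] F [-0.1 -1.3 -6.1] w 0.0438 q [-0.11  0.74 -0.09  1.56  0.21  0.88 -1.93]
x [-0.0382 -0.9934  0.1083] z [-0.0073 -0.1081 -0.9941]
lean deg(+y pos) 6.20 tilt x 0.42 T [0.01 0.18 0.12]
t 14.75 p [0.64   0.0501 0.1192] F [-0.1 -1.3 -6.1] w 0.0438 q [-0.11  0.74 -0.09  1.56  0.21  0.88 -1.93]
x [-0.0382 -0.9934  0.1083] z [-0.0073 -0.1081 -0.9941]
-2 [253.9 269.1]
0 [253.9 267. ]
2 [253.9 264.9]
4 [253.8 262.9]
6 [253.8 261. ]
8 [253.8 259.1]
10 [253.8 257.2]
5 [150, 151, 151, 151, 152, 152, 152, 152, 152, 153, 153, 153, 154, 154, 154, 151, 139, 109, 74, 55, 52, 58, 79, 116, 144, 155, 156, 157, 157, 157, 158, 157, 157, 157, 158, 157, 166, 199, 236, 250, 253, 253, 245, 220, 191, 160, 115, 78, 67, 65, 60, 52, 51, 50, 50, 50, 50, 71, 124, 187, 225, 231, 227, 204, 155, 97, 67, 65, 65, 64, 65, 64, 65, 65, 68, 67, 62, 60, 63, 71, 81, 87, 87, 86, 91]
6 [79, 80, 79, 79, 78, 85, 101, 122, 139, 146, 149, 149, 148, 148, 149, 150, 149, 149, 150, 150, 149, 149, 148, 148, 146, 137, 123, 112, 109, 104, 86, 58, 41, 39, 38, 38, 42, 58, 85, 103, 109, 109, 109, 109, 109, 10
[... 270 characters left out ...]
 167, 167, 166, 166, 166, 166, 167, 167, 168, 164, 150, 118, 81, 63, 61, 61, 64, 80, 109, 133, 137, 128, 123, 123, 123, 122, 123, 123, 123, 123, 122, 122, 123, 123, 126, 136, 149, 158, 162, 164, 165, 164, 156, 131, 96, 78, 76, 77, 77, 77, 75, 69, 61, 59, 58, 58, 57, 60, 66, 71, 78, 90, 96, 96, 95, 101]
9 [149, 151, 150, 151, 151, 152, 151, 152, 151, 151, 152, 153, 153, 153, 153, 153, 152, 152, 151, 152, 153, 153, 153, 153, 152, 145, 120, 78, 48, 41, 41, 40, 49, 71, 95, 107, 111, 111, 112, 111, 111, 112, 111, 111, 112, 111, 111, 112, 113, 118, 130, 139, 145, 148, 148, 148, 142, 123, 92, 62, 51, 50, 51, 51, 51, 52, 51, 51, 51, 51, 56, 80, 114, 138, 138, 117, 82, 63, 63, 71, 83, 90, 88, 88, 92]
```

Request:
servo_tool --pt "0 -3 0 3.6 0 0 1" --pt "0 -3 0 3.6 0 -0.1 1" --pt "0 -3 0 3.6 0 -0.2 1" --pt "0 -3 0 3.6 0 -0.2 1"

```text
time: 15.15
eef_pos: [0.6396, 0.0352, 0.1204]
tool_rot: [-2.119, 2.212, 0.117]
force: [0.1, 2.2, -7.5]
width: 0.0438
```

Request:
servo_tool --pt "0 3 0 -3.6 0 0 1" --pt "0 3 0 -3.6 0 -0.1 1" --pt "0 3 0 -3.6 0 -0.2 1" --pt "0 3 0 -3.6 0 -0.2 1"

```text
time: 15.55
eef_pos: [0.6404, 0.0439, 0.1214]
tool_rot: [2.11, -2.211, 0.116]
force: [-0.0, -4.9, -7.3]
width: 0.0441
```

Request:
servo_tool --pt "0 -3 0 3.6 0 0 1" --pt "0 -3 0 3.6 0 -0.1 1" --pt "0 -3 0 3.6 0 -0.2 1" --pt "0 -3 0 3.6 0 -0.2 1"

```text
time: 15.95
eef_pos: [0.6411, 0.0345, 0.1238]
tool_rot: [-2.117, 2.211, 0.112]
force: [-0.1, 0.3, -1.9]
width: 0.0439
```

Request:
servo_tool --pt "0 3 0 -3.6 0 0 1" --pt "0 3 0 -3.6 0 -0.1 1" --pt "0 3 0 -3.6 0 -0.2 1" --pt "0 3 0 -3.6 0 -0.2 1"

```text
time: 16.35
eef_pos: [0.6418, 0.0492, 0.1246]
tool_rot: [2.119, -2.215, 0.113]
force: [0.7, 0.1, -1.4]
width: 0.0439
```

```bash

python3 -c "
from h import *
lean()
a=eyes.grab_frame('wrist')[:,:,::-1];cv2.imwrite('pics/w10.png',a);print(cv2.imread('pics/w10.png',0)[240:275,252])
"
```

```text
t 16.35 p [0.6418 0.0492 0.1246] F [ 0.7  0.1 -1.4] w 0.0439 q [-0.11  0.73 -0.09  1.56  0.21  0.88 -1.92]
x [-0.0442 -0.9935  0.1048] z [-0.0029 -0.1048 -0.9945]
lean deg(+y pos) 6.02 tilt x 0.17 T [ 0.2  -0.   -0.02]
[124 124 124 124 124 124 124 124 125 134 146 157 162 164 165 164 156 133
  93  64  58  58  58  57  58  58  58  59  58  58  64  91 128 153 153]
```

Request:
servo_tool --pt "0 -2 0 2.4 0 -0.5 1" --pt "0 -2 0 2.4 0 -1 1" --pt "0 -2 0 2.4 0 -1 1" --pt "0 0 0 0 0 -2 1" --pt "0 0 0 0 0 -3 1"

```text
time: 16.9
eef_pos: [0.641, 0.0416, 0.1319]
tool_rot: [-2.172, 2.269, 0.0]
force: [0.2, 1.0, -1.8]
width: 0.044
```

```bash

python3 -c "
from h import *
lean()"
```

```text
t 16.90 p [0.641  0.0416 0.1319] F [ 0.2  1.  -1.8] w 0.044 q [-0.01  0.72 -0.16  1.57  0.14  0.87 -1.83]
x [-4.41e-02 -9.99e-01 -5.00e-04] z [ 3.e-04  5.e-04 -1.e+00]
lean deg(+y pos) -0.03 tilt x -0.02 T [ 0.08  0.03 -0.01]
```

Request:
servo_tool --pt "0 0 0 0 0 -5 1" --pt "0 0 0 0 0 -6 1" --pt "0 0 0 0 0 -7 1" --pt "0 0 0 0 0 -7 1" --pt "0 0 0 0 0 -4 1"

```text
time: 17.4
eef_pos: [0.6414, 0.0427, 0.1615]
tool_rot: [-2.173, 2.267, -0.001]
force: [0.1, -0.7, -1.7]
width: 0.044
```

Request:
servo_tool --pt "0 0 0 0 0 0 1" --pt "0 0 0 0 0 0 1" --pt "0 0 0 0 0 0 1"

```text
time: 17.7
eef_pos: [0.6407, 0.0423, 0.1599]
tool_rot: [2.173, -2.268, -0.001]
force: [0.4, 0.6, -2.6]
width: 0.0438
```

```bash
python3 bed.py pics/s11.png;
python3 -c "
from h import *
lean()
a=cv2.imread('pics/s11.png')[120:240,200:310];cv2.imwrite('pics/s11c.png',cv2.resize(a,None,fx=5,fy=5,interpolation=cv2.INTER_CUBIC))
a=eyes.grab_frame('wrist')[:,:,::-1];cv2.imwrite('pics/w11.png',a)
a=eyes.grab_frame('top')[:,:,::-1];cv2.imwrite('pics/t11.png',a)"
```

```text
front half (array([ 0.073, -0.029], dtype=float32), 0.972)
leaf (array([0.016, 0.132], dtype=float32), 0.982)
pred px per 3mm [279.69527459 204.43781155] [279.76284063 203.91102272]
t 17.75 p [0.6407 0.0423 0.1599] F [ 0.2 -0.5 -1.6] w 0.0437 q [-0.    0.69 -0.17  1.54  0.13  0.93 -1.82]
x [-4.240e-02 -9.991e-01  1.000e-04] z [-9.e-04 -1.e-04 -1.e+00]
lean deg(+y pos) 0.00 tilt x 0.05 T [ 0.02 -0.06 -0.01]
```

View pics/s11c.png

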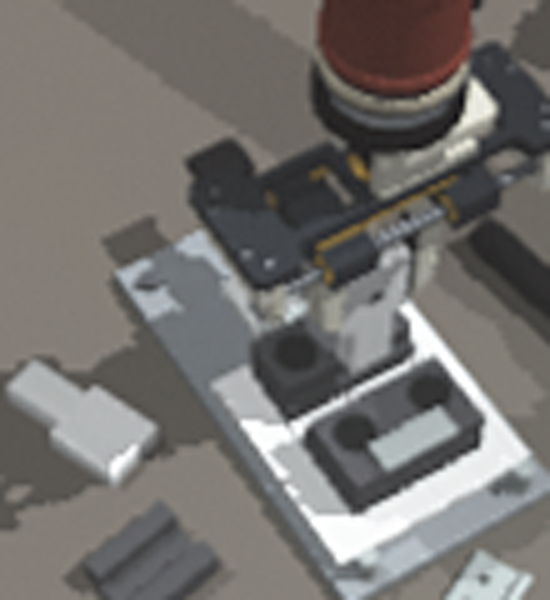

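View pics/w11.png

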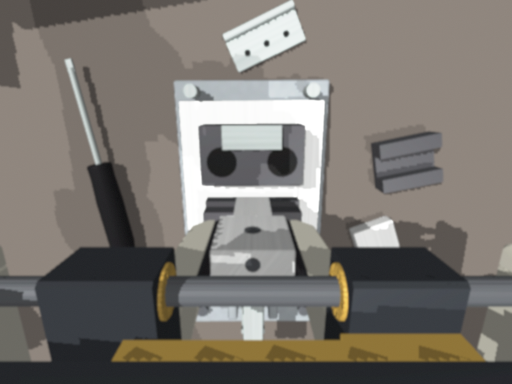

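View pics/s11.png

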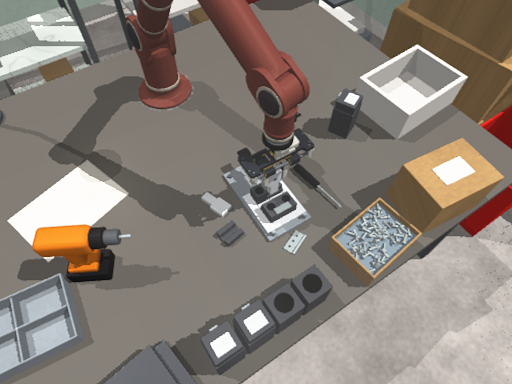

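```bash
python3 -c "
from h import *
for z in(.062,.07,.079,.088):
  for dy in(-.013,.013): print(z,dy,((proj('scene',[.648,.042+dy,z])+.5-[200,120])*5-.5).round(1))
a=cv2.imread('pics/s11.png')[165:205,245:295];cv2.imwrite('pics/s11d.png',cv2.resize(a,None,fx=14,fy=14,interpolation=cv2.INTER_CUBIC))
"
```

```text
0.062 -0.013 [353.2 392.3]
0.062 0.013 [389.2 371.4]
0.07 -0.013 [353.8 385.1]
0.07 0.013 [390.  364.2]
0.079 -0.013 [354.5 376.9]
0.079 0.013 [390.9 355.9]
0.088 -0.013 [355.2 368.6]
0.088 0.013 [391.9 347.5]
```

View pics/s11d.png

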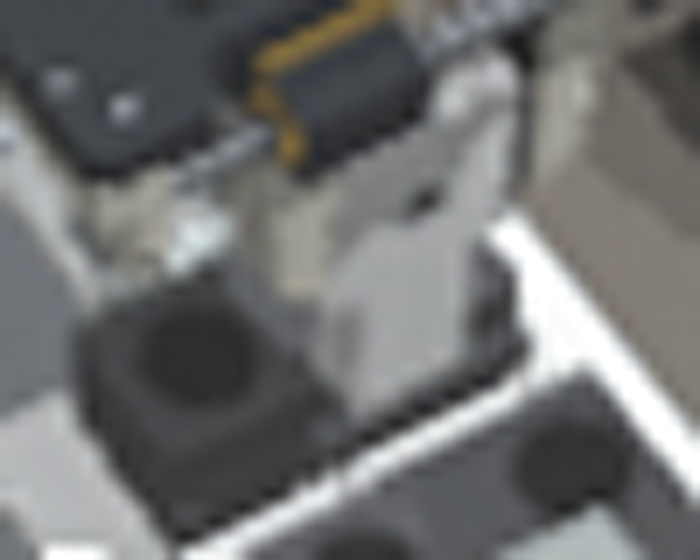

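```bash
python3 -c "
from h import *
lean()
print(manip.sign_off())"
```

```text
t 17.85 p [0.6408 0.0423 0.1599] F [ 0.1 -0.3 -1.1] w 0.0442 q [-0.    0.69 -0.17  1.54  0.13  0.93 -1.82]
x [-0.0424 -0.9991 -0.    ] z [-7.e-04  0.e+00 -1.e+00]
lean deg(+y pos) -0.00 tilt x 0.04 T [ 0.04 -0.04  0.03]
the job is handed in; nothing more can be done
None
```

The job is handed in at 17.9 s of the 54 s allowed; `sign_off` gave no verdict.

**What I did:** I pressed the lever with the closed fingers to about 79 mm above the bench. After I let go, the scene picture showed the pad about 87 mm up, which is the latched height. I then gripped the block across its 44 mm length and rocked it along the slot to both sides, about ±5.5° at first and then about ±6°. I eased it up a little on each swing until the pull fell from about 8 N to about 1.4 N, which is just the block's weight. Then I straightened it and lifted it clear.

**Last checks:**
- **Block:** the gripper was upright within 0.1° and the opening was 44 mm. The pull was 1–2.6 N, about what the block alone weighs. By picture and arithmetic the foot was about 20 mm above the graphite tops, over the slot and touching nothing visible.
- **Bed:** comparing scene pictures showed a shift of under 0.1 px, where 3 mm of lift would be about 0.5 px.
- **Lever:** it still looked down. The gripper partly hid the pad in the last picture.
- **Other things on the bench:** they look unmoved in the scene picture.

**What did not go as planned:**
- The block slipped about 4–5 mm down in the grip while I worked it loose. I allowed for this in the foot height.
- The pull once reached 11.3 N, close to the bed's 12 N weight, so I eased up more slowly after that.
- The block's lean was judged from the tool's tilt and the pictures, not measured on the block itself.

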